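# Lock a heel block in the buffing jig

## Task

Get the heel block ready for buffing: pull the jig's black slide knob all the way out until it clicks, take the broad, low D-shaped wooden heel block from the bench and set it down flat (do not drop it) in the jig's bed between the two low fences, its round end towards the knob and its straight edge right up against the steel stop at the other end of the bed, then push the knob fully home so that the bolt locks over the block. Leave the other heel blocks and everything else on the bench where they are.

Things in the scene. Friction and masses are not known exactly. Their poses are not given: they have to be found in the camera images.
- jig: Buffing jig, fixed to the bench: steel plate 175 x 200 x 8 mm carrying a wooden plinth, 122 x 100 mm, whose top (the bed) is 45 mm above the bench. Origin at bench level on its middle line; x points away from the knob along the bolt, y left, z up. Two low steel fences on the bed: inner faces at y = +-31 mm, 6 mm high, 6 mm thick, x -12 to 28 mm.
- far_stop (a point): Middle of the far stop's face, at the bed's top (jig x = 32 mm). Upright steel strip 84 mm wide, 10 mm thick, 20 mm high above the bed.
- shield (a point): Middle of the lower edge of the grey upright dust shield: 196 mm wide, 4 mm thick, from 135 to 210 mm above the bench, jig x = -95.5 to -91.5 mm, on 12 mm posts at y = +-92 mm. It stands above and 15 mm beyond the knob's centre when home, so no gripper fits from straight above: tilt the tool 20 to 50 degrees, fingers pointing down and along the jig's +x under the shield.
- guide (a point): Middle of the top of the bolt guide, between shield and bed: 50 mm wide, jig x -65 to -42 mm, top 105 mm above the bench; a brass detent pin stands 10 mm above it.
- bed (a point): Where the low heel block's origin must come: on the bed's top, 31 mm before the far stop and midway between the fences; axes as the jig's; z = 45 mm above the bench.
- bolt (a joint): Travel of the knob and its bolt in m: 0 fully home, 0.036 fully out (pulled along the jig's -x). A spring detent holds it at either end; about 10 N frees it. Home, the flat bolt (20 mm wide, 11 mm thick, underside 31 mm above the bed) reaches 26 mm over the block; fully out it clears the block by 10 mm.
- knob_grip (a point): Centre of the black cylindrical knob, 30 mm across, 28 mm long along the jig's x; 85 mm above the bench, 45 mm in front of the bolt guide when home (jig x = -110 mm). Stem behind it 12 mm thick. Axes as the jig's.
- heel_low: The broad, low D-shaped wooden heel block, 62 mm long, 56 mm wide, 28 mm high: straight edge at its +x end (31 mm from the origin), straight parallel sides at y = +-28 mm from x -3 to 31 mm, round end (radius 28) to -x. Origin at the middle of its underside.
- heel_nose (a point): Tip of the low heel block's round end, on its underside, 31 mm from its origin.
- heel_tall: the tall D-shaped wooden heel block, 62 x 56 x 55 mm high; bystander. Origin under its centre.
- heel_narrow: the narrow D-shaped wooden heel block, 42 x 36 x 28 mm high; bystander. Origin under its centre.
- polish_tin: flat dark metal tin, 72 mm across, 28 mm high; bystander. Origin under its centre.
- cream_jar: white jar, 60 mm across, 55 mm high; bystander. Origin under its centre.
- thread_cone: grey cone of thread, 52 mm across at the foot, 75 mm high; bystander. Origin under its centre.
- hammer: hammer lying on the bench; bystander. Origin under its centre.
- brush: brush lying on the bench; bystander. Origin under its centre.
- rubber_puck: black rubber disc, 44 mm across, 30 mm high; bystander. Origin under its centre.
Mind the look-alikes: they are no part of the job. Leave any green look-alike of the heel_low alone.

How it is judged (in metres and radians):
On the way, in this order (a step that is already met when the one before it is completed fails the run):
1. the knob is pulled fully out (value of joint bolt above 0.032 m), for 0.2 s.
2. the low heel block lies in the bed against the far stop, with the knob still out (x of heel_low in the frame of bed between -0.005 and 0.003 m and y of heel_low in the frame of bed between -0.005 and 0.005 m and z of heel_low in the frame of bed between -0.003 and 0.003 m and angle between the x axis of heel_low and the x axis of jig, either way round below 0.1 rad and angle between heel_low's own z axis and vertical below 0.05 rad and x of heel_nose in the frame of bed below 0 m and linear speed of heel_low below 0.02 m/s and value of joint bolt above 0.03 m), for 0.2 s.
At the end, for the whole second after the job is handed in: The knob is fully home (within 3 mm) and the low heel block lies flat and still in the bed, straight edge within 5 mm of the far stop, within 5 mm of the middle and 0.1 rad of square, round end towards the knob (x of heel_low in the frame of bed between -0.005 and 0.003 m and y of heel_low in the frame of bed between -0.005 and 0.005 m and z of heel_low in the frame of bed between -0.003 and 0.003 m and angle between the x axis of heel_low and the x axis of jig, either way round below 0.1 rad and angle between heel_low's own z axis and vertical below 0.05 rad and x of heel_nose in the frame of bed below 0 m and linear speed of heel_low below 0.02 m/s and value of joint bolt below 0.003 m); the robot touches nothing.
It fails at once if another thing on the bench is moved by more than 25 mm (distance of any of heel_tall, heel_narrow, polish_tin, cream_jar, thread_cone, hammer, brush, rubber_puck from where it was at the start of the episode above 0.025 m).
It fails at once if the heel block is dropped into the bed (horizontal distance between heel_low and bed below 0.04 m and z of heel_low in the frame of bed below 0.04 m and linear speed of heel_low above 0.45 m/s).
It also fails if it takes over 69 s, if anything falls off the work surface, if the arm or the gripper's body presses on something with over 40 N, if the wrist force passes 120 N, or if a joint passes its speed limit or range.

## Robot

A 6-joint arm with a two-finger parallel gripper is mounted at the origin on the work surface. World frame = base frame: x ahead of the robot, y to its left, z up, the work surface at z = 0. Lengths are in mm, angles in degrees, forces in N, time in s.
With the tool pointing down it reaches from about 300 to 850 mm from the base axis. Payload 4.2 kg.
Tool frame: the origin (TCP) lies on the centre line of the jaws, within the pads' length; the fingertips stand 11 mm ahead of it and the grasp point (between the pads) lies 8 mm behind it; z points along the fingers, y is the line along which they close (so a half turn about z gives the same grasp; the last joint's range is limited). The gripper opens to 91 mm and grips with 3 to 60 N. Pads are 32 mm wide; open, the fingers measure 118 mm over their backs; the gripper's body (76 mm by 178 mm) begins 60 mm behind the grasp point.
Start: joints at [-75, 18.312, 89.639, -0, 72.044, -1.146], TCP at [159.901, -552.335, 224.976] pointing down, gripper open.
Joint ranges: [-177.97, 177.97], [-48.28, 115.42], [12.27, 149.76], [-77.06, 257.06], [2.81, 150.46], [-146.56, 146.56]. Speed limits (degrees/s): [147.25, 147.25, 180, 180, 180, 180].

## Interface

Orientations are given as [roll, pitch, yaw] about the fixed x, y, z axes, in that order (R = Rz(yaw) Ry(pitch) Rx(roll)).
In Python, from workcell import env, grab_frame, camera_model, models gives the robot as it stands.
- The arm moves only by the shell command python3 -m crank 'ROWS' [FORCE]. ROWS is text: rows parted by semicolons, each of 7 numbers parted by spaces: the closure, from -1 (fully open) to 1 (shut), so that 0 is half open, then the shift along the tool's x, y, z in mm, then the turn, a rotation vector about the tool's x, y, z in degrees. A call has 1 to 10 rows; each row shifts and turns the commanded pose from where the row before left it, along the tool's axes as they then stand; what a row does not reach is not made up. A row lasts 1/8 s, in which the tool goes at most 62.5 mm and 10.7 degrees, less where a joint would pass 70% of its speed; a pose out of reach is approached as far as the arm can. A call is refused whole if a number of a shift passes 62.5 or a number of a turn 10.7, either way. A call with a gripper value outside its range is refused whole. The fingers move at their own pace and stop on an object; FORCE is the grip in N (left out, the last holds). Time passes only in rows, so rows that do not move let the fingers close. It gives the time, the measured TCP pose, the force, the opening and the grip force at its end, in the units of the state.
- env.state(): the state, without advancing time (a new reading comes with each control period).
- grab_frame(name): name is "scene" or "side" or "wrist"; returns the picture (480x640x3 uint8, blue, green, red); there is no depth.
- camera_model(name): a dict with "K" (3x3 intrinsics, pixels), "R" (3x3) and "t" (3): a world point X has camera coordinates R X + t; the wrist camera has in their place "mount" (4x4, takes a point from camera to tool coordinates, whose origin is the TCP and whose axes are the flange's). Camera axes: x right, y down, z forward; pixel columns grow to the right and rows downward; lengths in mm; the calibration is good to about 2 mm. The wrist camera is an equidistant fisheye: a pixel r from the principal point sees the ray r / f radians off the axis. A picture is of the moment at which its call begins: read the wrist's pose just before it. camera_model takes no time and is no camera call.
- env.job_done(): hands the job in; it is judged then, once.
Trained networks look in the newest picture that a camera, given by its name, has taken for a name from the list of things; names that differ only in an ending like _2 or _b are one class to them, and where a whole thing is asked for, a point or a joint stands for the part that bears it (a point fixed in the world has none). Each returns a list of dicts, best first, with "p" (0 to 1); they miss things now and then, are a little off and sometimes report something else, mostly with a low value. They report only what shows in the picture. A call takes as long as a camera call. They do not tell look-alikes from the thing itself.
- models.search_frame(name, camera): "point" ([x, y, z] in mm, in world coordinates, good to about 4 mm: the middle of the surface that is visible of it).
The state is a dict: "time_s": time; "qpos": joint angles; "qvel": joint speeds; "effort": joint torques, N m; "ee_pos": TCP position; "ee_rot": TCP orientation; "force": force on the tool from outside, world axes, zero at the start; "torque": the same for the moment, N m; "gripper_width": finger opening in mm; "gripper_force": force on a finger pad.
Only numpy, scipy, OpenCV 4.12 (cv2) and the standard library are available. Lean on these libraries where they do the work, as an engineer would, in place of code of your own. Each camera call takes 0.05 s, during which the arm holds its last target. There are 200 camera calls.

## Working session

There is one attempt and no reset: what is moved stays moved. The work goes in short steps, Python scripts to look and compute and a shell command to move; the robot and the scene stay as the last step left them, time stands still between calls to the robot, and variables do not carry over. Pictures are saved under pics/ and viewed, at most 11 in all, crops included, and the job is handed in when it is done.

```bash
mkdir -p pics; ls
python3 - <<'E'
from workcell import env, grab_frame, camera_model, models
import cv2,numpy as np
s=env.state();print(s)
ims=[]
for c in("scene","side"):
    im=grab_frame(c);cv2.imwrite(f'pics/{c}0.png',im)
    for n in("heel_low","jig","knob_grip","far_stop","shield","guide","heel_tall","heel_narrow"):
        r=models.search_frame(n,c);print(c,n,[(np.round(d["point"]).tolist(),round(d["p"],2)) for d in r[:4]])
    m=camera_model(c);print(m["K"],-m["R"].T@m["t"])
print(camera_model("wrist"))
E
```

```text
pics
{'time_s': 0.0, 'qpos': array([-7.49986015e+01,  1.83506381e+01,  8.97071514e+01, -2.29058997e-03,
        7.20440064e+01, -1.14390033e+00]), 'qvel': array([-0.02575163, -0.01321478, -0.11207469, -0.06757815, -0.0397272 ,
        0.05940347]), 'effort': array([ 2.57386855e-04, -4.12463844e+01, -2.31975156e+01,  7.29839760e-02,
        4.55133885e-02, -1.27080975e-04]), 'ee_pos': array([ 159.77261199, -551.84045637,  224.12527599]), 'ee_rot': array([-1.79898181e+02,  1.45130730e-04,  1.61460070e+01]), 'force': array([ 0.67641726,  0.88095726, -0.10859191]), 'torque': array([0.01032677, 0.06732024, 0.02864744]), 'gripper_force': 0.0, 'gripper_width': 91.15109427564701}
scene heel_low [([358.0, -233.0, 29.0], 0.77), ([538.0, 142.0, 89.0], 0.7), ([357.0, -77.0, 26.0], 0.64), ([470.0, -152.0, 27.0], 0.58)]
scene jig [([579.0, 114.0, 48.0], 0.71), ([467.0, -151.0, 29.0], 0.46)]
scene knob_grip [([540.0, 141.0, 92.0], 0.56)]
scene far_stop [([570.0, 115.0, 45.0], 0.94)]
scene shield [([573.0, 118.0, 46.0], 0.63)]
scene guide [([573.0, 117.0, 50.0], 0.66)]
scene heel_tall [([574.0, 114.
[... 696 characters left out ...]
.0, 25.0], 0.65)]
[[539.9756877    0.         320.60685731]
 [  0.         539.9756877  234.03753856]
 [  0.           0.           1.        ]] [  37.4213546   720.19541616 1123.6738521 ]
{'K': array([[371.64829954,   0.        , 323.62178116],
       [  0.        , 371.64829954, 246.19764905],
       [  0.        ,   0.        ,   1.        ]]), 'mount': array([[ 1.01568317e-03, -9.66626760e-01, -2.56186799e-01,
         7.14844661e+01],
       [ 9.99999482e-01,  9.99379080e-04,  1.93827626e-04,
         2.60299012e-01],
       [ 6.86687578e-05, -2.56186863e-01,  9.66627274e-01,
        -1.59601467e+02],
       [ 0.00000000e+00,  0.00000000e+00,  0.00000000e+00,
         1.00000000e+00]])}
```

View pics/scene0.png

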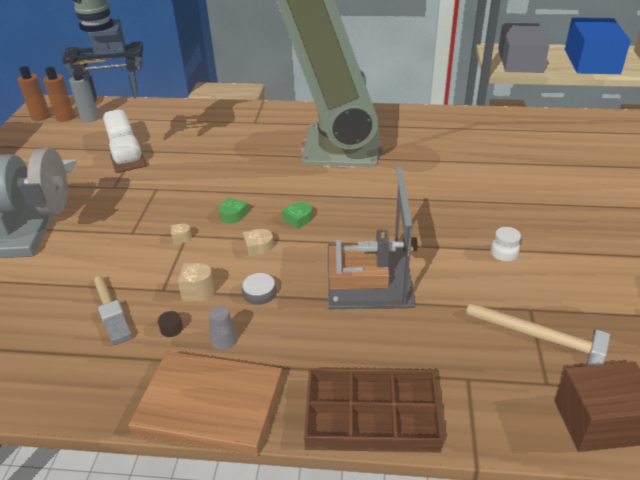

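View pics/side0.png

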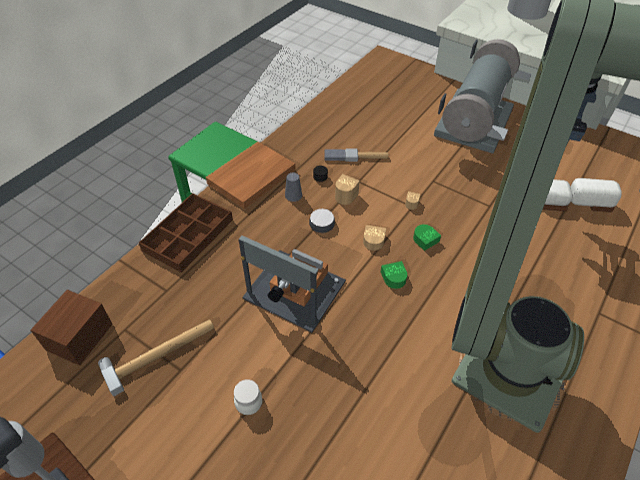

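The scene picture shows the jig at (370,265) with the knob at (413,243), far stop at (338,257), and the wooden low block at (258,242). The green pair is at (233,210) and (298,214). In the side picture the knob is at (275,294) and the block at (374,238). I'll zoom in on both views for exact points.

Run:
```python
import cv2,numpy as np
a=cv2.imread('pics/scene0.png')[165:315,320:430];b=cv2.imread('pics/side0.png')[225:335,235:350]
c=cv2.imread('pics/scene0.png')[222:262,235:285];d=cv2.imread('pics/side0.png')[215:260,350:400]
f=lambda i,w,h:cv2.resize(i,(w,h),interpolation=cv2.INTER_CUBIC)
o=np.zeros((600,800,3),np.uint8)
o[:600,:440]=f(a,440,600)   # x4
o[:330,440:785]=f(b,345,330) # x3
o[340:500,440:640]=f(c,200,160) #x4
o[340:475,645:795]=f(d,150,135) #x3
cv2.imwrite('pics/z.png',o)
```

```text
(no output)
```

View pics/z.png

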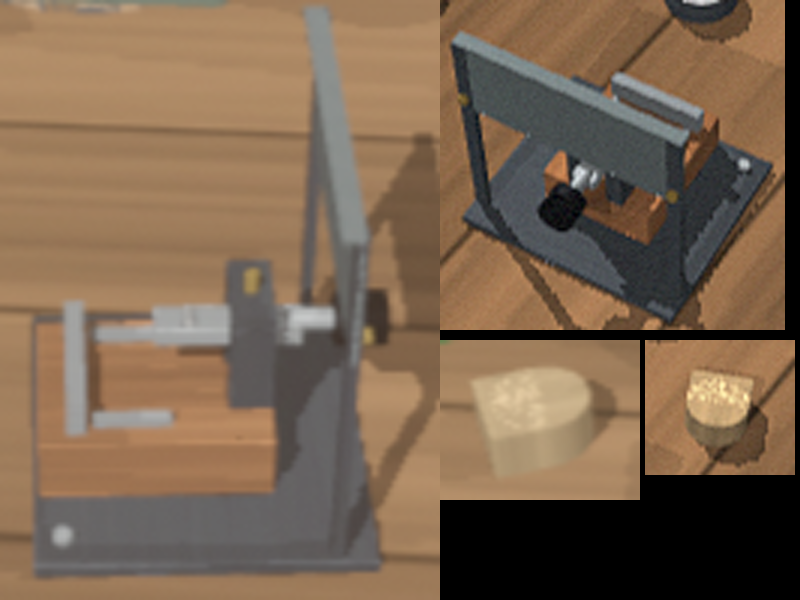

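```bash
cat > h.py <<'E'
import numpy as np
from scipy.optimize import least_squares
from scipy.spatial.transform import Rotation as Ro
from workcell import env, grab_frame, camera_model, models
def proj(c,X):
    m=camera_model(c);p=m["K"]@(m["R"]@np.asarray(X)+m["t"]);return p[:2]/p[2]
def J2W(q,P):
    c,s=np.cos(q[2]),np.sin(q[2]);return np.array([q[0]+c*P[0]-s*P[1],q[1]+s*P[0]+c*P[1],P[2]])
E
python3 - <<'E'
from h import *
S=lambda u,v:(320+u/4-.4,165+v/4-.4)
D=lambda u,v:(235+(u-440)/3-.35,225+v/3-.35)
obs=[("scene",(42,-42,65),S(65,301)),("scene",(32,-42,65),S(84,301)),
("scene",(-93.5,-98,210),S(317,9)),("scene",(-93.5,98,210),S(355,243)),
("side",(-93.5,98,210),D(457,36)),("side",(-93.5,-98,210),D(687,137)),
("side",(-110,0,85),D(563,208)),("scene",(-124,0,85),S(388,318)),
("side",(32,42,65),D(614,77)),("side",(32,-42,65),D(700,122)),
("scene",(28,34,51),S(93,415)),("scene",(-12,34,51),S(172,415)),("scene",(-65,25,105),S(272,268+0)) ]
obs=obs[:-1]
def f(q):return np.concatenate([proj(c,J2W(q,P))-np.array(o) for c,P,o in obs])
r=least_squares(f,[530,80,-1.5],loss='soft_l1')
q=r.x;print(q[:2],np.degrees(q[2]));print(f(q).reshape(-1,2).round(1))
for P in[(-110,0,85),(1,0,45)]:print(J2W(q,P))
# heel D corners top z=28: scene crop (offset 235,222, x4, at 440,340)
S2=lambda u,v:(235+(u-440)/4-.4,222+(v-340)/4-.4);D2=lambda u,v:(350+(u-645)/3-.35,215+(v-340)/3-.35)
ob=[("scene",(31,28,28),S2(493,434)),("scene",(31,-28,28),S2(472,379)),("scene",(31,28,0),S2(500,477)),
("side",(31,28,28),D2(754,374)),("side",(31,-28,28),D2(692,371))]
for o in ob:pass
def g(q,o=ob):return np.concatenate([proj(c,J2W(q,P))-np.array(o) for c,P,o in o])
r=least_squares(g,[465,-150,-1.5]);print(r.x,np.degrees(r.x[2]),g(r.x).reshape(-1,2).round(1))
E
```

```text
[536.7212994   70.91399211] -84.59567033633019
[[-0.6 -0.4]
 [-0.7 -0.5]
 [ 1.2 -0.4]
 [ 1.5 -0.4]
 [-0.9  0.5]
 [-1.1  1.7]
 [-0.  -1.3]
 [-0.7 -0.5]
 [-0.5 -0.1]
 [-0.2 -2.1]
 [-0.4 -0.4]
 [-0.7 -0.7]]
[526.3611095  180.42502564  85.        ]
[536.81548295  69.91843726  45.        ]
[ 456.21083573 -150.3808331    -1.28341424] -73.5342193459818 [[ -1.1   1.3]
 [  1.9  -0.3]
 [ -1.6   0.2]
 [-20.2  -2.4]
 [ 20.4   3.5]]
```

```bash
cat >> h.py <<'E'
def Rt(yaw,tilt=0): # tool x at world yaw; tilt leans fingers towards -tool x
    return Ro.from_euler('z',yaw,degrees=True)*Ro.from_euler('x',180,degrees=True)*Ro.from_euler('y',-tilt,degrees=True)
def cur():
    s=env.state();return np.array(s["ee_pos"]),Ro.from_euler('xyz',s["ee_rot"],degrees=True),s
def plan(pos,R,p0=None,R0=None,n=None):
    if p0 is None:p0,R0,_=cur()
    dv=(R0.inv()*R).as_rotvec(degrees=True);d=np.asarray(pos)-p0
    k=n or int(np.ceil(max(np.linalg.norm(d)/60,np.linalg.norm(dv)/10.5,1)))
    for i in range(k):
        Ri=R0*Ro.from_rotvec(dv*i/k,degrees=True);print((Ri.inv().apply(d/k)).round(1),(dv/k).round(2))
    return np.asarray(pos),R
def wray(u,v,p,R): # wrist pixel to world origin, direction
    m=camera_model("wrist");K=m["K"];x=np.array([u-K[0,2],v-K[1,2]]);r=np.hypot(*x);th=r/K[0,0]
    dc=np.r_[x/r*np.sin(th),np.cos(th)] if r>0 else np.array([0,0,1.])
    M=m["mount"];return p+R.apply(M[:3,3]),R.apply(M[:3,:3]@dc)
def wproj(X,p,R):
    m=camera_model("wrist");M=m["mount"];K=m["K"];c=M[:3,:3].T@(R.inv().apply(np.asarray(X)-p)-M[:3,3])
    th=np.arctan2(np.hypot(c[0],c[1]),c[2]);a=c[:2]/np.hypot(c[0],c[1]);return a*th*K[0,0]+K[:2,2]
E
python3 - <<'E'
from h import *
plan((460,-150,285),Rt(107))
S2=lambda u,v:(235+(u-440)/4-.4,222+(v-340)/4-.4);D2=lambda u,v:(350+(u-645)/3-.35,215+(v-340)/3-.35)
ob=[("scene",(31,28,28),S2(493,434)),("scene",(31,-28,28),S2(472,379)),("scene",(31,28,0),S2(500,477)),
("side",(31,-28,28),D2(754,374)),("side",(31,28,28),D2(692,371))]
def g(q,o=ob):return np.concatenate([proj(c,J2W(q,P))-np.array(o) for c,P,o in o])
r=least_squares(g,[465,-150,-1.5]);print(r.x,np.degrees(r.x[2]),g(r.x).reshape(-1,2).round(1))
E
```

```text
[ 44.5 -33.7  -6.7] [  0.     0.   -10.09]
[ 49.7 -25.4  -6.7] [  0.     0.   -10.09]
[ 53.3 -16.3  -6.7] [  0.     0.   -10.09]
[55.4 -6.7 -6.7] [  0.     0.   -10.09]
[55.7  3.2 -6.7] [  0.     0.   -10.09]
[54.3 12.9 -6.7] [  0.     0.   -10.09]
[51.2 22.2 -6.7] [  0.     0.   -10.09]
[46.5 30.8 -6.7] [  0.     0.   -10.09]
[40.4 38.5 -6.7] [  0.     0.   -10.09]
[ 451.5491519  -153.36046361   -1.11561147] -63.91982904641659 [[ 0.5  0.9]
 [-0.6  0.1]
 [-0.  -0.2]
 [ 0.1  1. ]
 [ 0.3 -0.4]]
```

```bash
python3 -m crank '-1 44.5 -33.7 -6.7 0 0 -10.1; -1 49.7 -25.4 -6.7 0 0 -10.1; -1 53.3 -16.3 -6.7 0 0 -10.1; -1 55.4 -6.7 -6.7 0 0 -10.1; -1 55.7 3.2 -6.7 0 0 -10.1; -1 54.3 12.9 -6.7 0 0 -10.1; -1 51.2 22.2 -6.7 0 0 -10.1; -1 46.5 30.8 -6.7 0 0 -10.1; -1 40.4 38.5 -6.7 0 0 -10.1; -1 0 0 0 0 0 0' 20
python3 - <<'E'
from h import *
import cv2
p,R,s=cur();im=grab_frame("wrist");cv2.imwrite('pics/w1.png',im)
print(p,s["ee_rot"],s["time_s"])
J2=lambda q,P:J2W(q,P)
q=[451.5,-153.4,np.radians(-63.9)]
for P in[(31,28,28),(31,-28,28),(-31,0,28)]:print(wproj(J2W(q,P),p,R).round())
p0,R0=plan((526-71.,190,290),Rt(95.4))
E
```

```text
time_s: 2.15
ee_pos: [461.8, -147.1, 285.6]
ee_rot: [179.9, 0.0, 107.4]
force: [-0.4, 0.6, 0.6]
gripper_width: 91.1
gripper_force: 0.0
[ 461.83314227 -147.10092654  285.63356993] [1.79914444e+02 1.51428425e-02 1.07367472e+02] 2.15
[342. 238.]
[294. 245.]
[309. 189.]
[54.2 15.8 -0.8] [-0.    0.01  1.97]
[54.7 13.9 -0.8] [-0.    0.01  1.97]
[55.1 12.1 -0.8] [-0.    0.01  1.97]
[55.5 10.2 -0.8] [-0.    0.01  1.97]
[55.8  8.2 -0.8] [-0.    0.01  1.97]
[56.1  6.3 -0.8] [-0.    0.01  1.97]
```

View pics/w1.png

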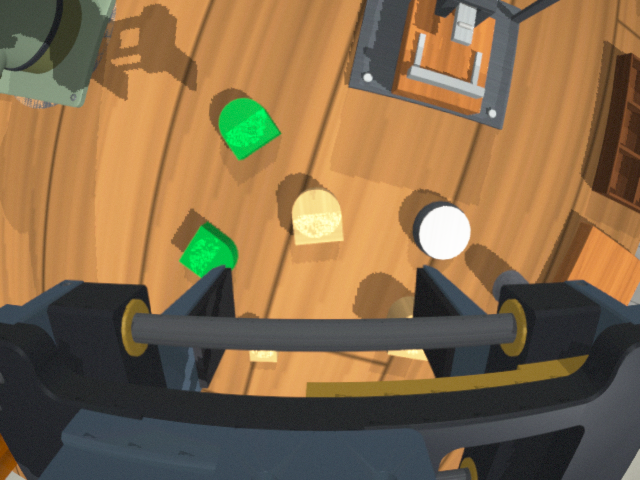

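The wrist picture shows the low block with its nose at (317,190) and straight edge from (295,245) to (343,241). The greens are on the left and the jig is at top right. I'll fit the block's silhouette in all three views.

```bash
cat >> h.py <<'E'
import cv2
from scipy.optimize import minimize
def heelpts(q,z0=0):
    a=np.radians(np.linspace(90,270,25));o=[(31,28),(31,-28)]+[(-3+28*np.cos(t),28*np.sin(t)) for t in a]
    return [J2W(q,(x,y,z0+z)) for x,y in o for z in(0,28)]
def sil(q,P,sh,z0=0):
    u=np.array([P(X) for X in heelpts(q,z0)],np.float32);h=cv2.convexHull((u*16).astype(np.int32))
    m=np.zeros(sh,np.uint8);cv2.fillConvexPoly(m,h,255,lineType=cv2.LINE_AA,shift=4);return m/255.
def tan(im,box):
    h=cv2.cvtColor(im,cv2.COLOR_BGR2HSV);b,g,r=[im[...,i].astype(int) for i in range(3)]
    m=np.zeros(im.shape[:2]);x0,x1,y0,y1=box;k=(g*1.0/np.maximum(r,1)>0.78)&(r>95)&(g-b>8)&(r>=g)
    m[y0:y1,x0:x1]=k[y0:y1,x0:x1];m=cv2.morphologyEx(m,cv2.MORPH_OPEN,np.ones((2,2)));n,l,st,_=cv2.connectedComponentsWithStats(m.astype(np.uint8))
    m=(l==1+np.argmax(st[1:,4])).astype(float);return cv2.morphologyEx(m,cv2.MORPH_CLOSE,np.ones((7,7)))
def fitheel(views,q0,z0=0):
    def c(q):
        t=0
        for P,m in views:
            s=sil([q[0],q[1],q[2]/30],P,m.shape,z0);t+=1-np.minimum(s,m).sum()/np.maximum(s,m).sum()
        return t
    r=minimize(c,[q0[0],q0[1],q0[2]*30],method='Nelder-Mead',options=dict(initial_simplex=[[q0[0],q0[1],q0[2]*30],[q0[0]+8,q0[1],q0[2]*30],[q0[0],q0[1]+8,q0[2]*30],[q0[0],q0[1],q0[2]*30+8]]))
    return r.x[0],r.x[1],np.degrees(r.x[2]/30),r.fun
E
python3 - <<'E'
from h import *
p,R,_=cur()
V=[(lambda X:proj("scene",X),tan(cv2.imread('pics/scene0.png'),(238,280,224,260))),
(lambda X:proj("side",X),tan(cv2.imread('pics/side0.png'),(355,392,218,255))),
(lambda X:wproj(X,p,R),tan(cv2.imread('pics/w1.png'),(275,355,180,255)))]
for P,m in V:
    ys,xs=np.nonzero(m);print(m.sum(),xs.min(),xs.max(),ys.min(),ys.max())
q0=[453,-152,-1.2]
print(fitheel(V,q0))
for v in V:print(fitheel([v],q0))
E
```

```text
1512.0 239 280 225 260
468.0 364 386 226 251
2459.0 293 344 188 245Traceback (most recent call last):
  File "<stdin>", line 9, in <module>
  File "h.py", line 46, in fitheel
    r=minimize(c,[q0[0],q0[1],q0[2]*30],method='Nelder-Mead',options=dict(initial_simplex=[[q0[0],q0[1],q0[2]*30],[q0[0]+8,q0[1],q0[2]*30],[q0[0],q0[1]+8,q0[2]*30],[q0[0],q0[1],q0[2]*30+8]]))
    res = _minimize_neldermead(fun, x0, args, callback, bounds=bounds,
                               **options)
    fxcc = func(xcc)
    fx = function(np.copy(x), *(wrapper_args + args))
  File "h.py", line 44, in c
    s=sil([q[0],q[1],q[2]/30],P,m.shape,z0);t+=1-np.minimum(s,m).sum()/np.maximum(s,m).sum()
  File "h.py", line 33, in sil
    u=np.array([P(X) for X in heelpts(q,z0)],np.float32);h=cv2.convexHull((u*16).astype(np.int32))
                ~^^^
  File "<stdin>", line 4, in <lambda>
  File "h.py", line 6, in proj
    m=camera_model(c);p=m["K"]@(m["R"]@np.asarray(X)+m["t"]);return p[:2]/p[2]
ValueError: time passes only in moves, steps and waits
```

```bash
sed -i 's/^from workcell.*/from workcell import env, grab_frame, camera_model as _cm, models\nimport functools\ncamera_model=functools.cache(_cm)/' h.py
python3 - <<'E'
from h import *
p,R,_=cur()
V=[(lambda X:proj("side",X),tan(cv2.imread('pics/side0.png'),(355,392,218,255))),
(lambda X:wproj(X,p,R),tan(cv2.imread('pics/w1.png'),(275,355,180,255)))]
q0=[453,-152,-1.2]
print(fitheel(V,q0))
for v in V:print(fitheel([v],q0))
q=[536.7,70.9,np.radians(-84.6)]
for P in[(32,42,65),(32,-42,65),(42,42,65),(42,-42,65)]:print(wproj(J2W(q,P),p,R).round())
E
```

```text
(np.float64(453.7687336187798), np.float64(-155.2255835204395), np.float64(-66.44441294053804), np.float64(0.25969687647869544))
(np.float64(448.79282752762754), np.float64(-149.8880669449196), np.float64(-65.3990734503889), np.float64(0.10635309317068753))
(np.float64(454.5756779037863), np.float64(-155.87871648246892), np.float64(-66.31129937944301), np.float64(0.04694656953513321))
[485.  87.]
[412.  64.]
[483.  96.]
[410.  73.]
```

Run:
```python
from h import *
q=[536.7,70.9,np.radians(-84.6)]
r=models.search_frame
a=plan((470,245,285),Rt(95.4))
d=Rt(95.4,40).apply([0,0,1]);k=J2W(q,(-110,0,85));print(d,k)
a=plan(k-90*d+8*d,Rt(95.4,40),*a,n=5)
```

```text
[53.3 17.9  0. ] [-0.    0.01  1.68]
[53.8 16.3  0. ] [-0.    0.01  1.68]
[54.3 14.8  0. ] [-0.    0.01  1.68]
[54.7 13.1  0. ] [-0.    0.01  1.68]
[55.1 11.5  0. ] [-0.    0.01  1.68]
[55.4  9.9  0. ] [-0.    0.01  1.68]
[55.6  8.3  0. ] [-0.    0.01  1.68]
[ 0.06049166 -0.6399349  -0.76604444] [526.34808553 180.41181611  85.        ]
[-3.4 10.  27.4] [ 0. -8. -0.]
[ 0.5 10.  27.6] [ 0. -8. -0.]
[ 4.3 10.  27.3] [ 0. -8. -0.]
[ 8.1 10.  26.4] [ 0. -8. -0.]
[11.7 10.  25.1] [ 0. -8. -0.]
```

```bash
python3 -m crank '-1 53.3 17.9 0 0 0 1.7; -1 53.8 16.3 0 0 0 1.7; -1 54.3 14.8 0 0 0 1.7; -1 54.7 13.1 0 0 0 1.7; -1 55.1 11.5 0 0 0 1.7; -1 55.4 9.9 0 0 0 1.7; -1 55.6 8.3 0 0 0 1.7' && python3 -m crank '-1 -3.4 10 27.4 0 -8 0; -1 0.5 10 27.6 0 -8 0; -1 4.3 10 27.3 0 -8 0; -1 8.1 10 26.4 0 -8 0; -1 11.7 10 25.1 0 -8 0; -1 0 0 0 0 0 0'
python3 - <<'E'
from h import *
p,R,s=cur();im=grab_frame("wrist");cv2.imwrite('pics/w2.png',im);print(p,s["ee_rot"])
print([(d["point"],d["p"]) for d in models.search_frame("knob_grip","wrist")])
q=[536.7,70.9,np.radians(-84.6)]
for P in[(-110,0,85),(-124,0,85),(-124,15,85),(-124,-15,85),(-96,15,85),(-96,-15,85),(-95.5,98,135),(-95.5,-98,135),(-95.5,98,210),(-95.5,-98,210)]:print(P,wproj(J2W(q,P),p,R).round())
E
```

```text
time_s: 3.08
ee_pos: [470.9, 243.8, 285.2]
ee_rot: [180.0, 0.1, 94.9]
force: [0.7, -0.5, 0.2]
gripper_width: 91.3
gripper_force: 0.0
time_s: 3.82
ee_pos: [521.1, 230.4, 144.0]
ee_rot: [-179.4, 40.2, 95.5]
force: [-0.1, -1.0, 0.4]
gripper_width: 91.1
gripper_force: 0.0
[521.05598807 230.44210108 143.99039748] [-179.41563925   40.23226418   95.47110342]
[([529.9, 195.0, 86.0], 0.71)]
(-110, 0, 85) [326. 260.]
(-124, 0, 85) [326. 248.]
(-124, 15, 85) [350. 248.]
(-124, -15, 85) [303. 248.]
(-96, 15, 85) [348. 271.]
(-96, -15, 85) [305. 271.]
(-95.5, 98, 135) [472. 334.]
(-95.5, -98, 135) [179. 333.]
(-95.5, 98, 210) [487. 445.]
(-95.5, -98, 210) [163. 444.]
```

View pics/w2.png

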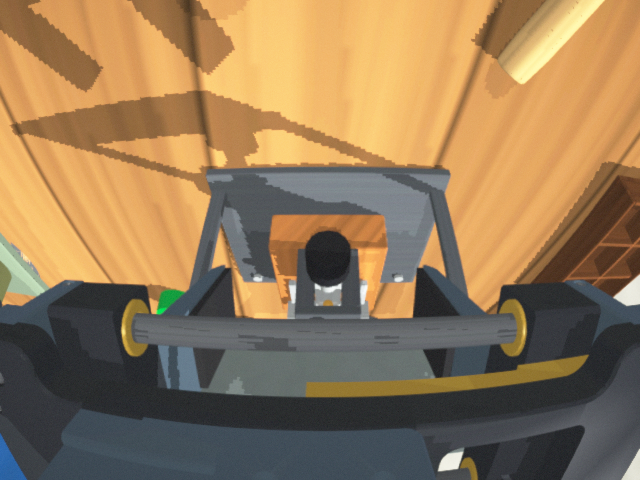

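The wrist picture shows the knob face centred near (328,252), 46 px wide, within about 1.5 mm of the model. I'll advance and grip.

```bash
python3 -m crank '-1 0 1.5 30 0 0 0; -0.4 0 0 30 0 0 0; -0.4 0 0 25 0 0 0; -0.4 0 0 0 0 0 0; 1 0 0 0 0 0 0; 1 0 0 0 0 0 0; 1 0 0 0 0 0 0;1 0 0 0 0 0 0' 40
python3 - <<'E'
from h import *
p,R,s=cur();print(p,s["torque"]);plan(p+(-np.array([.094,-.9956,0]))*40,R,p,R,n=8)
E
```

```text
time_s: 4.92
ee_pos: [528.0, 177.8, 83.3]
ee_rot: [-180.0, 40.0, 95.2]
force: [-1.7, 2.2, 3.3]
gripper_width: 29.2
gripper_force: 40.0
[527.96846064 177.76367586  83.27875502] [ 0.26687614  0.32193831 -0.19774885]
[ 3.8 -0.  -3.2] [0. 0. 0.]
[ 3.8 -0.  -3.2] [0. 0. 0.]
[ 3.8 -0.  -3.2] [0. 0. 0.]
[ 3.8 -0.  -3.2] [0. 0. 0.]
[ 3.8 -0.  -3.2] [0. 0. 0.]
[ 3.8 -0.  -3.2] [0. 0. 0.]
[ 3.8 -0.  -3.2] [0. 0. 0.]
[ 3.8 -0.  -3.2] [0. 0. 0.]
```

```bash
python3 -m crank '1 3.8 0 -3.2 0 0 0; 1 3.8 0 -3.2 0 0 0; 1 3.8 0 -3.2 0 0 0; 1 3.8 0 -3.2 0 0 0; 1 3.8 0 -3.2 0 0 0; 1 3.8 0 -3.2 0 0 0; 1 3.8 0 -3.2 0 0 0; 1 3.8 0 -3.2 0 0 0; 1 0 0 0 0 0 0; 1 0 0 0 0 0 0'
```

```text
time_s: 6.18
ee_pos: [524.4, 213.8, 83.3]
ee_rot: [-179.8, 40.4, 95.2]
force: [-1.1, -11.6, 1.8]
gripper_width: 29.1
gripper_force: 40.0
```

```bash
python3 -m crank '1 -2.3 0 2 0 0 0; -0.4 0 0 0 0 0 0; -0.4 0 0 0 0 0 0; -0.4 0 0 0 0 0 0; -0.4 0 0 -30 0 0 0; -0.6 0 0 -50 0 0 0; -0.6 0 0 -20 0 0 0; -0.6 0 0 0 0 0 0'
python3 - <<'E'
from h import *
p,R,s=cur();im=grab_frame("wrist");cv2.imwrite('pics/w3.png',im);print(p,s["ee_rot"])
print([(d["point"],d["p"]) for d in models.search_frame("knob_grip","wrist")])
im=grab_frame("side");cv2.imwrite('pics/s3.png',im);print([(d["point"],d["p"]) for d in models.search_frame("knob_grip","side")])
q=[537.7,70.9,np.radians(-84.6)]
print(wproj(J2W(q,(-160,0,85)),p,R),wproj(J2W(q,(-124,0,85)),p,R),proj("side",J2W(q,(-146,0,85))))
cv2.imwrite('pics/w3c.png',np.hstack([cv2.imread('pics/w3.png')[120:340,200:460],cv2.resize(im[225:335,220:350],(260,220))]))
# to above heel: up first, then over
a=plan(p+[-20,40,170],Rt(95.4),n=5)
hq=[454.5,-155.5,np.radians(-66.3)]
g=J2W(hq,(8,0,20));print('grasp',g)
a=plan([g[0],g[1],260],Rt(113.7),*a)
E
```

```text
time_s: 7.18
ee_pos: [519.9, 279.4, 160.3]
ee_rot: [179.8, 39.9, 95.1]
force: [0.0, -0.6, -0.1]
gripper_width: 72.6
gripper_force: 0.0
[519.85413709 279.35786001 160.30727589] [179.79182598  39.87581094  95.09847467]
[([528.4, 221.8, 88.6], 0.84)]
[]
[321.38501933 239.88873219] [321.70703823 267.56443897] [266.82385183 303.76483116]
[-15.4  -3.1 -31.9] [-0.04  8.02 -0.05]
[-10.8  -3.1 -33.8] [-0.04  8.02 -0.05]
[ -6.   -3.1 -35. ] [-0.04  8.02 -0.05]
[ -1.   -3.1 -35.5] [-0.04  8.02 -0.05]
[  3.9  -3.  -35.3] [-0.04  8.02 -0.05]
grasp [ 457.71558221 -162.82530075   20.        ]
[-52.9  -9.7   7.8] [ 0.    0.   -2.03]
[-52.5 -11.6   7.8] [ 0.    0.   -2.03]
[-52.1 -13.4   7.8] [ 0.    0.   -2.03]
[-51.6 -15.3   7.8] [ 0.    0.   -2.03]
[-51.  -17.1   7.8] [ 0.    0.   -2.03]
[-50.4 -18.9   7.8] [ 0.    0.   -2.03]
[-49.7 -20.7   7.8] [ 0.    0.   -2.03]
[-48.9 -22.4   7.8] [ 0.    0.   -2.03]
[-48.1 -24.1   7.8] [ 0.    0.   -2.03]
```

View pics/w3c.png

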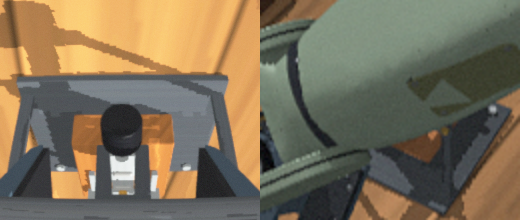

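The crop shows the knob at about (322,237), as predicted for fully out (321,240), and the tool moved 36 mm to a hard stop. Next is the block.

```bash
python3 -m crank '-1 -15.4 -3.1 -31.9 0 8 0; -1 -10.8 -3.1 -33.8 0 8 0; -1 -6 -3.1 -35 0 8 0; -1 -1 -3.1 -35.5 0 8 0; -1 3.9 -3 -35.3 0 8 0' && python3 -m crank '-1 -52.9 -9.7 7.8 0 0 -2; -1 -52.5 -11.6 7.8 0 0 -2; -1 -52.1 -13.4 7.8 0 0 -2; -1 -51.6 -15.3 7.8 0 0 -2; -1 -51 -17.1 7.8 0 0 -2; -1 -50.4 -18.9 7.8 0 0 -2; -1 -49.7 -20.7 7.8 0 0 -2; -1 -48.9 -22.4 7.8 0 0 -2; -1 -48.1 -24.1 7.8 0 0 -2; -1 0 0 0 0 0 0'
python3 - <<'E'
from h import *
p,R,s=cur();print(p,s["ee_rot"]);im=grab_frame("wrist");cv2.imwrite('pics/w4.png',im)
hq=[454.5,-155.5,np.radians(-66.3)]
u=np.array([wproj(X,p,R) for X in heelpts(hq)]);a=u.min(0).astype(int);b=u.max(0).astype(int);print(a,b)
m=tan(im,(a[0]-8,b[0]+8,a[1]-8,min(b[1]+8,300)));ys,xs=np.nonzero(m);print(m.sum(),xs.min(),xs.max(),ys.min(),ys.max())
f=fitheel([(lambda X:wproj(X,p,R),m)],hq);print(f)
q=[f[0],f[1],np.radians(f[2])];g=J2W(q,(8,0,20));print(g);plan(g,Rt(f[2]+180),n=5)
E
```

```text
time_s: 8.0
ee_pos: [499.8, 319.7, 332.2]
ee_rot: [-180.0, -0.2, 95.1]
force: [-0.1, -0.8, 0.1]
gripper_width: 91.2
gripper_force: 0.0
time_s: 9.25
ee_pos: [453.0, -165.0, 259.7]
ee_rot: [-179.8, -0.1, 112.8]
force: [-0.0, 0.4, -0.2]
gripper_width: 91.4
gripper_force: 0.0
[ 452.96613762 -164.95110668  259.74288798] [-1.79820644e+02 -8.66741481e-02  1.12785862e+02]
[303 179] [355 238]
2789.0 305 358 179 237
(np.float64(455.9131549943525), np.float64(-153.37904734417202), np.float64(-66.59990567651377), np.float64(0.045070305047621106))
[ 459.09035021 -160.72107912   20.        ]
[-0.1  1.3 48. ] [-0.02 -0.02 -0.1 ]
[-0.1  1.3 48. ] [-0.02 -0.02 -0.1 ]
[-0.   1.3 48. ] [-0.02 -0.02 -0.1 ]
[-0.   1.3 48. ] [-0.02 -0.02 -0.1 ]
[-0.   1.2 48. ] [-0.02 -0.02 -0.1 ]
```

```bash
python3 -m crank '-1 0 1.3 48 0 0 0; -1 0 1.3 48 0 0 0; -1 0 1.3 48 0 0 0; -1 0 1.3 48 0 0 0; -1 0 1.2 36 0 0 0; -1 0 0 12 0 0 0; -1 0 0 0 0 0 0; -1 0 0 0 0 0 0'
python3 - <<'E'
from h import *
p,R,s=cur();print(p,s["ee_rot"],s["force"])
E
```

```text
time_s: 10.3
ee_pos: [461.7, -159.5, 22.8]
ee_rot: [179.9, 0.1, 113.2]
force: [-0.7, -0.5, 0.8]
gripper_width: 91.2
gripper_force: 0.0
[ 461.71196453 -159.51880501   22.7643293 ] [1.79877130e+02 1.18654313e-01 1.13164283e+02] [-0.69020547 -0.49957398  0.84863853]
```

```bash
python3 -m crank '-1 0 -2.5 2.8 0 0 0; -1 0 0 0 0 0 0; 1 0 0 0 0 0 0; 1 0 0 0 0 0 0; 1 0 0 0 0 0 0; 1 0 0 0 0 0 0; 1 0 0 0 0 0 0' 25
python3 -m crank '1 0 0 -20 0 0 0; 1 0 0 -50 0 0 0; 1 0 0 -50 0 0 0; 1 0 0 -50 0 0 0; 1 0 0 0 0 0 0'
python3 - <<'E'
from h import *
p,R,s=cur();print(p,s["ee_rot"],s["force"]);im=grab_frame("wrist");cv2.imwrite('pics/w5.png',im)
im2=grab_frame("side")
cv2.imwrite('pics/w5c.png',np.hstack([im[180:420,170:490],cv2.resize(im2[150:270,300:460],(320,240))]))
for P in[(31,28,28),(31,-28,28),(-31,0,28),(-31,0,0)]:print(wproj(J2W([*(p+R.apply([8,0,0]))[:2],np.radians(-66.8)],P)+[0,0,p[2]-20],p,R).round())
E
```

```text
time_s: 11.18
ee_pos: [458.3, -160.4, 18.5]
ee_rot: [-180.0, 0.0, 113.1]
force: [0.4, 0.2, -0.5]
gripper_width: 56.3
gripper_force: 25.0
time_s: 11.8
ee_pos: [460.5, -161.2, 192.3]
ee_rot: [179.6, 0.4, 113.1]
force: [0.8, 0.1, -0.4]
gripper_width: 56.1
gripper_force: 25.0
[ 460.45323426 -161.18003413  192.28770304] [179.63579713   0.35501711 113.14524443] [ 0.79439909  0.05988605 -0.36637436]
[383. 357.]
[266. 357.]
[325. 230.]
[325. 217.]
```

View pics/w5c.png

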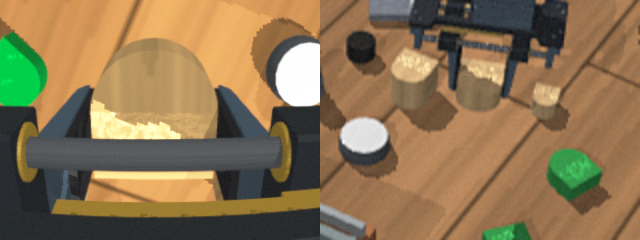

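The crop shows the block held squarely, with its nose at (325,218) where the model puts it. I'll carry it to just beyond the stop and measure the bed from above.

Run:
```python
from h import *
q=[537.2,70.9,np.radians(-84.6)]
t=J2W(q,(100,0,215));plan(t,Rt(95.4),n=4)
```

```text
[21.5 33.4 -6.7] [-0.01 -0.    4.44]
[24.  31.6 -6.7] [-0.01 -0.    4.44]
[26.4 29.7 -6.7] [-0.01 -0.    4.44]
[28.6 27.5 -6.7] [-0.01 -0.    4.44]
```

```bash
python3 -m crank '1 21.5 33.4 -6.7 0 0 4.4; 1 24 31.6 -6.7 0 0 4.4; 1 26.4 29.7 -6.7 0 0 4.4; 1 28.6 27.5 -6.7 0 0 4.4; 1 0 0 0 0 0 0; 1 0 0 0 0 0 0'
python3 - <<'E'
from h import *
p,R,s=cur();print(p,s["ee_rot"]);im=grab_frame("wrist");cv2.imwrite('pics/w6.png',im)
cv2.imwrite('pics/w6c.png',cv2.resize(im[30:230,220:440],(770,700)[0:2] and (660,600),interpolation=cv2.INTER_CUBIC))
q=[537.2,70.9,np.radians(-84.6)]
for P in[(32,42,65),(32,-42,65),(42,42,65),(42,-42,65),(-12,31,51),(-12,-31,51),(-12,37,51),(-12,-37,51)]:print(P,wproj(J2W(q,P),p,R).round(1))
E
```

```text
time_s: 12.65
ee_pos: [545.8, -28.9, 213.3]
ee_rot: [-179.7, -0.0, 95.6]
force: [-0.3, 0.6, -1.7]
gripper_width: 55.7
gripper_force: 25.0
[545.80784401 -28.88706742 213.30682195] [-1.79740184e+02 -8.57434987e-03  9.55958150e+01]
(32, 42, 65) [377.2 155.1]
(32, -42, 65) [275.5 154.5]
(42, 42, 65) [377.  167.1]
(42, -42, 65) [275.6 166.5]
(-12, 31, 51) [362.8 104.2]
(-12, -31, 51) [290.3 103.7]
(-12, 37, 51) [369.8 104.4]
(-12, -37, 51) [283.3 103.9]
```

View pics/w6c.png

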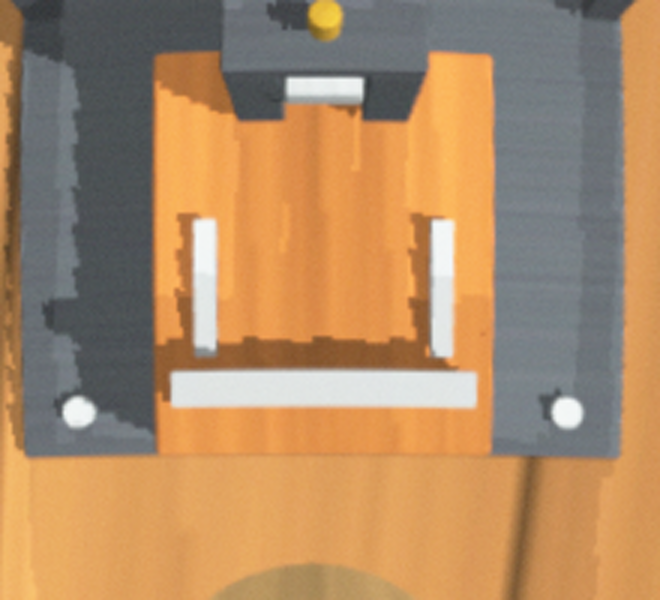

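The crop shows the empty bed with the bolt retracted into its guide. The stop's top corners are at (276,154) and (378,153), and the fences' knob-side ends are at row 102. I'll refit the jig from these.

Run:
```python
from h import *
p,R,s=cur()
S=lambda u,v:np.array((220+u/3-.33,30+v/3-.33))
ob=[((32,-42,65),S(170,372)),((32,42,65),S(475,370)),((42,-42,65),S(172,408)),((42,42,65),S(477,407)),
((-12,-31,51),S(216,218)),((-12,-37,51),S(193,219)),((-12,31,51),S(431,219)),((-12,37,51),S(453,219))]
f=lambda q:np.concatenate([wproj(J2W(q,P),p,R)-o for P,o in ob])
r=least_squares(f,[537,71,-1.48]);q=r.x;print(q[:2],np.degrees(q[2]),f(q).reshape(-1,2).round(1))
yaw=np.degrees(q[2])+180
a=plan(J2W(q,(7,0,150)),Rt(yaw),n=3)
plan(J2W(q,(7,0,75)),Rt(yaw),*a,n=3);print(J2W(q,(7,0,75)),yaw)
```

```text
[538.05288776  71.88204109] -84.20201243908048 [[ 0.4 -0.3]
 [ 0.4  0.2]
 [-0.1 -0.3]
 [-0.4 -0.1]
 [-0.6  0.3]
 [ 0.1  0.2]
 [ 0.2 -0.1]
 [-0.1  0.1]]
[31.5  0.8 21.2] [-0.07 -0.   -0.08]
[31.5  0.8 21.2] [-0.07 -0.   -0.08]
[31.5  0.8 21.2] [-0.07 -0.   -0.08]
[ 0. -0. 25.] [0. 0. 0.]
[ 0. -0. 25.] [0. 0. 0.]
[ 0. -0. 25.] [0. 0. 0.]
[538.76003724  64.91785129  75.        ] 95.79798756091952
```

```bash
python3 -m crank '1 31.5 0.8 21.2 0 0 0; 1 31.5 0.8 21.2 0 0 0; 1 31.5 0.8 21.2 0 0 0; 1 0 0 25 0 0 0; 1 0 0 25 0 0 0; 1 0 0 15 0 0 0; 1 0 0 0 0 0 0; 1 0 0 0 0 0 0; 1 0 0 0 0 0 0'
cat >> h.py <<'E'
JQ=[538.05,71.88,np.radians(-84.2)]
def injig():
    p,R,s=cur();c,sn=np.cos(JQ[2]),np.sin(JQ[2]);d=p-[JQ[0],JQ[1],0]
    print('TCP in jig',np.round([c*d[0]+sn*d[1],-sn*d[0]+c*d[1],p[2]],1),'rot',np.round(s["ee_rot"],1),'F jig',np.round([c*s["force"][0]+sn*s["force"][1],-sn*s["force"][0]+c*s["force"][1],s["force"][2]],1))
E
python3 -c "
from h import *
injig()"
```

```text
time_s: 13.82
ee_pos: [541.0, 65.5, 87.8]
ee_rot: [179.9, 0.0, 95.5]
force: [0.2, -0.8, -1.1]
gripper_width: 55.7
gripper_force: 25.0
TCP in jig [ 6.7  2.3 87.8] rot [179.9   0.   95.5] F jig [ 0.8  0.1 -1.1]
```

```bash
python3 -m crank '1 0 -2.2 5 0 0 0; 1 0 0 7 0 0 0; 1 0 0 5 0 0 0; 1 0 0 0 0 0 0; 1 0 0 0 0 0 0' ; python3 -c "
from h import *
injig();grab_frame('wrist');injig();im=grab_frame('scene');injig()
import cv2;cv2.imwrite('pics/sc7.png',cv2.resize(im[200:310,320:430],(660,660))[:600])"
```

```text
time_s: 14.45
ee_pos: [538.3, 65.4, 69.7]
ee_rot: [180.0, 0.0, 95.5]
force: [0.4, -0.2, -1.3]
gripper_width: 55.7
gripper_force: 25.0
TCP in jig [ 6.5 -0.4 69.7] rot [180.    0.   95.5] F jig [ 0.2  0.4 -1.3]
TCP in jig [ 6.5 -0.4 69.8] rot [180.    0.   95.5] F jig [-0.   0.1 -1.1]
TCP in jig [ 6.5 -0.4 69.9] rot [180.    0.   95.5] F jig [ 0.2 -0.4 -0.7]
```

View pics/sc7.png

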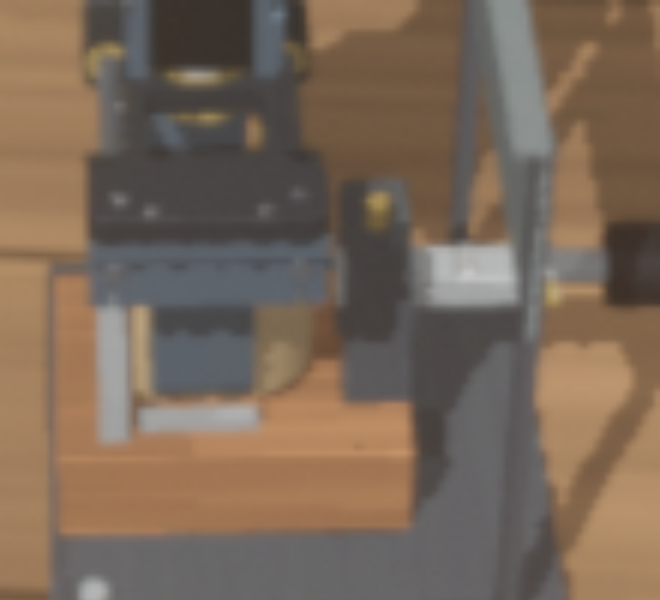

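The block hangs square over the bed between the fences, the gap to the stop at (130,350) is small, and the knob at (640,265) is still out. I'll lower it gently.

```bash
python3 -m crank '1 0 0 2 0 0 0; 1 0 0 2 0 0 0; 1 0 0 1 0 0 0; 1 0 0 0 0 0 0; 1 0 0 0 0 0 0' ; python3 -c "
from h import *
injig()"
```

```text
time_s: 15.18
ee_pos: [538.2, 65.3, 64.8]
ee_rot: [180.0, 0.0, 95.5]
force: [0.0, 0.4, -1.5]
gripper_width: 55.7
gripper_force: 25.0
TCP in jig [ 6.5 -0.5 64.8] rot [180.    0.   95.5] F jig [-0.4  0.1 -1.5]
```

```bash
python3 -m crank '1 0 0.4 1 0 0 0; 1 0 0 0 0 0 0; 1 0 0 0 0 0 0'; python3 -m crank '1 0 0 1 0 0 0; 1 0 0 0 0 0 0; 1 0 0 0 0 0 0' ; python3 -c "
from h import *
injig()"
```

```text
time_s: 15.55
ee_pos: [538.6, 65.4, 63.8]
ee_rot: [180.0, 0.0, 95.5]
force: [0.2, 0.5, -0.6]
gripper_width: 55.8
gripper_force: 25.0
time_s: 15.92
ee_pos: [538.6, 65.4, 63.6]
ee_rot: [180.0, 0.0, 95.5]
force: [-1.6, 0.7, 5.9]
gripper_width: 55.8
gripper_force: 25.0
TCP in jig [ 6.5 -0.1 63.6] rot [180.    0.   95.5] F jig [-0.9 -1.5  5.9]
```

Contact at z 63.6, with 5.9 N of upward force. Now I'll slide the block against the stop.

```bash
python3 -m crank '1 -1 0 -0.4 0 0 0; 1 -1 0 0 0 0 0; 1 -0.5 0 0 0 0 0; 1 0 0 0 0 0 0; 1 0 0 0 0 0 0'; python3 -c "
from h import *
injig()"; python3 -m crank '1 -1 0 0 0 0 0; 1 0 0 0 0 0 0;1 0 0 0 0 0 0' ; python3 -c "
from h import *
injig()"
```

```text
time_s: 16.55
ee_pos: [539.3, 63.3, 63.6]
ee_rot: [179.9, -0.0, 95.5]
force: [-0.1, 3.9, 4.8]
gripper_width: 56.1
gripper_force: 25.0
TCP in jig [ 8.7  0.4 63.6] rot [179.9  -0.   95.5] F jig [-3.8  0.2  4.8]
time_s: 16.92
ee_pos: [539.3, 63.1, 63.6]
ee_rot: [179.9, -0.1, 95.5]
force: [-1.2, 6.1, 5.6]
gripper_width: 56.0
gripper_force: 25.0
TCP in jig [ 8.9  0.4 63.6] rot [ 1.799e+02 -1.000e-01  9.550e+01] F jig [-6.2 -0.5  5.6]
```

```bash
python3 -m crank '-0.6 0 0 0 0 0 0; -0.6 0 0 0 0 0 0; -0.6 0 0 0 0 0 0; -0.6 0 0 -10 0 0 0; -0.6 0 0 -40 0 0 0; -0.6 0 0 -60 0 0 0; -0.6 0 0 -60 0 0 0; -0.6 0 0 -60 0 0 0; -0.6 0 0 0 0 0 0'
python3 - <<'E'
from h import *
injig();p,R,s=cur();im=grab_frame("wrist");cv2.imwrite('pics/w8.png',im)
q=[*J2W(JQ,(1,0,0))[:2],JQ[2]]
u=np.array([wproj(X,p,R) for X in heelpts(q,45)]);a=u.min(0).astype(int);b=u.max(0).astype(int);print(a,b)
o=im[max(a[1]-50,0):b[1]+30,a[0]-60:b[0]+60];cv2.imwrite('pics/w8c.png',cv2.resize(o,None,fx=2.5,fy=2.5,interpolation=cv2.INTER_CUBIC))
m=tan(im,(a[0]-4,b[0]+4,a[1]-4,b[1]+4))
print(fitheel([(lambda X:wproj(X,p,R),m)],q,45),q,o.shape)
a=plan([500,319,300],Rt(95.4),n=5)
d=Rt(95.4,40).apply([0,0,1]);t=np.array([524.4,213.8,83.3])
a=plan(t-80*d,Rt(95.4,40),*a,n=5)
E
```

```text
time_s: 18.05
ee_pos: [541.2, 62.0, 299.4]
ee_rot: [179.3, 0.0, 95.5]
force: [0.4, -0.9, -0.3]
gripper_width: 73.0
gripper_force: 0.0
TCP in jig [ 10.1   2.1 299.4] rot [179.3   0.   95.5] F jig [ 1.   0.3 -0.3]
[292 178] [345 238]
(np.float64(539.6183596757519), np.float64(69.63149041996073), np.float64(-86.09718512686015), np.float64(0.041576527238023964)) [np.float64(538.1510562971829), np.float64(70.88511929117121), np.float64(-1.4695672301792255)] (140, 173, 3)
[51.9 -2.9 -0.8] [0.07 0.   0.03]
[51.9 -3.  -0.8] [0.07 0.   0.03]
[51.9 -3.  -0.8] [0.07 0.   0.03]
[51.9 -3.  -0.8] [0.07 0.   0.03]
[51.9 -3.  -0.8] [0.07 0.   0.03]
[-11.1   2.9  31.1] [ 0. -8. -0.]
[-6.7  2.9 32.3] [ 0. -8. -0.]
[-2.1  2.9 32.9] [ 0. -8. -0.]
[ 2.5  2.9 32.9] [ 0. -8. -0.]
[ 7.   2.9 32.3] [ 0. -8. -0.]
```

View pics/w8c.png

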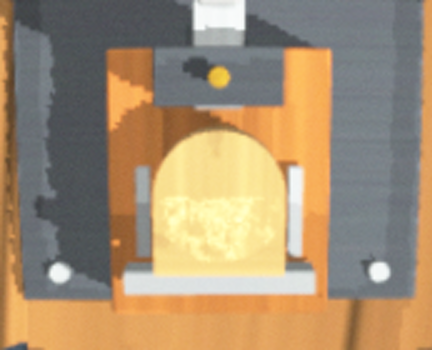

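The crop shows the block flat between the fences and against the stop, nose towards the guide. Back to the knob.

```bash
python3 -m crank '-0.6 51.9 -3 -0.8 0 0 0; -0.6 51.9 -3 -0.8 0 0 0; -0.6 51.9 -3 -0.8 0 0 0; -0.6 51.9 -3 -0.8 0 0 0; -0.6 51.9 -3 -0.8 0 0 0' && python3 -m crank '-0.6 -11.1 2.9 31.1 0 -8 0; -0.6 -6.7 2.9 32.3 0 -8 0; -0.6 -2.1 2.9 32.9 0 -8 0; -0.6 2.5 2.9 32.9 0 -8 0; -0.6 7 2.9 32.3 0 -8 0; -0.6 0 0 0 0 0 0; -0.6 0 0 0 0 0 0'
python3 - <<'E'
from h import *
p,R,s=cur();im=grab_frame("wrist");cv2.imwrite('pics/w9.png',im)
print([(d["point"],d["p"]) for d in models.search_frame("knob_grip","wrist")])
print('pred knob net surf ~',J2W(JQ,(-150,0,90)))
plan([524.4,213.8,83.3],Rt(95.4,40),n=3)
E
```

```text
time_s: 18.73
ee_pos: [497.7, 319.8, 295.2]
ee_rot: [-179.8, 0.1, 95.5]
force: [1.1, 0.3, 0.2]
gripper_width: 72.7
gripper_force: 0.0
time_s: 19.6
ee_pos: [518.9, 264.7, 142.5]
ee_rot: [180.0, 39.9, 95.5]
force: [0.4, 0.2, -0.4]
gripper_width: 73.0
gripper_force: 0.0
[([524.1, 232.1, 86.3], 0.69)]
pred knob net surf ~ [522.89155542 221.11210632  90.        ]
[-0.2 -0.  26.5] [ 0.07 -0.06 -0.02]
[-0.1 -0.  26.5] [ 0.07 -0.06 -0.02]
[-0.1  0.  26.5] [ 0.07 -0.06 -0.02]
```

```bash
python3 -m crank '-0.6 0 0 27 0 0 0; -0.6 0 0 27 0 0 0; -0.6 0 0 25 0 0 0; -0.6 0 0 0 0 0 0; 1 0 0 0 0 0 0; 1 0 0 0 0 0 0; 1 0 0 0 0 0 0; 1 0 0 0 0 0 0' 40; python3 -c "
from h import *
injig()"
```

```text
time_s: 20.7
ee_pos: [523.7, 214.6, 81.5]
ee_rot: [180.0, 40.0, 95.6]
force: [-0.4, 0.2, -0.7]
gripper_width: 35.7
gripper_force: 0.0
TCP in jig [-1.435e+02  1.000e-01  8.150e+01] rot [180.   40.   95.6] F jig [-0.2 -0.4 -0.7]
```

Fingers are still closing. I'll finish the grip, then push.

```bash
python3 -m crank '1 0 0 0 0 0 0; 1 0 0 0 0 0 0'; python3 -m crank '1 -3.8 0 3.2 0 0 0; 1 -3.8 0 3.2 0 0 0; 1 -3.8 0 3.2 0 0 0; 1 -3.8 0 3.2 0 0 0; 1 -3.8 0 3.2 0 0 0; 1 -3.8 0 3.2 0 0 0; 1 -3.8 0 3.2 0 0 0; 1 -2.3 0 2 0 0 0; 1 0 0 0 0 0 0; 1 0 0 0 0 0 0'; python3 -c "
from h import *
injig()"
```

```text
time_s: 20.95
ee_pos: [524.3, 214.6, 81.3]
ee_rot: [179.9, 40.0, 95.5]
force: [2.5, 0.4, 0.0]
gripper_width: 29.3
gripper_force: 40.0
time_s: 22.2
ee_pos: [527.9, 178.6, 81.3]
ee_rot: [179.8, 39.7, 95.5]
force: [1.7, 9.9, 2.8]
gripper_width: 29.1
gripper_force: 40.0
TCP in jig [-107.2    0.7   81.3] rot [179.8  39.7  95.5] F jig [-9.7  2.7  2.8]
```

```bash
python3 -m crank '1 -2.3 0 1.9 0 0 0; 1 0 0 0 0 0 0; 1 0 0 0 0 0 0'; python3 -m crank '1 1.5 0 -1.2 0 0 0; -0.5 0 0 0 0 0 0; -0.5 0 0 0 0 0 0; -0.5 0 0 0 0 0 0; -0.5 0 0 -30 0 0 0; -0.5 0 0 -50 0 0 0; -0.5 0 0 -50 0 0 0; -0.5 30 0 -30 0 0 0; -0.5 0 0 0 0 0 0'
python3 - <<'E'
from h import *
im=grab_frame("scene");print([(d["point"],d["p"]) for d in models.search_frame("knob_grip","scene")]);w=grab_frame("wrist")
cv2.imwrite('pics/end.png',np.hstack([cv2.resize(im[190:310,310:430],(400,400)),w[100:340,200:460].repeat(1,0)[:240] if 0 else cv2.resize(w[100:340,200:440],(400,400))]))
E
```

```text
time_s: 22.58
ee_pos: [527.9, 178.5, 81.3]
ee_rot: [179.7, 39.4, 95.4]
force: [-1.7, 18.8, 6.2]
gripper_width: 29.3
gripper_force: 40.0
time_s: 23.7
ee_pos: [515.0, 302.9, 184.2]
ee_rot: [180.0, 39.9, 95.6]
force: [0.2, -1.2, -0.2]
gripper_width: 68.5
gripper_force: 0.0
[([540.3, 144.0, 90.2], 0.79)]
```

View pics/end.png

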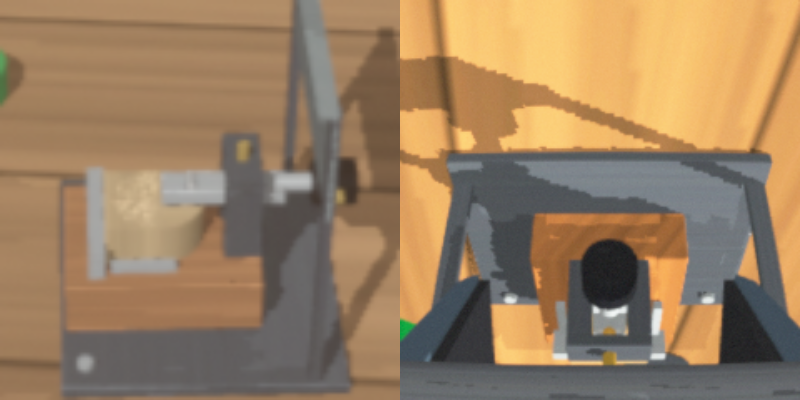

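The bolt lies over the block at (195,187), the block sits against the stop, the knob is home, and the robot is clear.

```bash
python3 -c "
from workcell import env
print(env.job_done())"
```

```text
the job is handed in; nothing more can be done
None
```

I handed the job in at about 24 s of robot time: the heel block is flat in the bed against the stop with its round end to the knob, and the knob is pushed home with the bolt over the block; no verdict was reported.

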